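# Lock a stop collar on the flat of a shaft held in the bench vise

### The job

The blue stop collar on the shaft in the vise is loose: turn it until its red wing screw stands over the shaft's flat, screw it in clockwise to a light nip, let the collar square itself to the flat, then tighten it firmly by hand. Go no further than a light nip while the screw is on the round of the shaft or askew, do not overtighten it, leave the spare collar, wrench and screwdriver alone, and let go at the end.

Things in the scene. Friction and masses are not known exactly. Their poses are not given: they have to be found in the camera images.
- vise: Black bench vise, fixed, that holds the shaft level. Origin under it on the bench; shaft axis 150 mm above the bench, along the vise's y. The jaws begin 75 mm from the middle of the collar along the shaft and reach 12 mm above the shaft axis.
- shaft: Steel shaft, 30 mm diameter. Origin on its axis at mid-collar; y along it towards the vise, z up, x level, away from the robot; it ends 60 mm to -y. Its dark free end has a bright flat all along, 16 mm wide, 12.5 mm from the axis, facing up but rolled up to 0.45 rad to either side about the shaft. This roll is not in the pose: find it by eye or feel.
- collar: Blue stop collar, 52 mm diameter, 22 mm wide. Turns stiffly (0.05 N m, stays where left) on the shaft, does not slide along it. Origin on the shaft axis at mid-width; z out along the set screw, y along the shaft. At the start the screw leans 0.95 to 1.15 rad from upright towards the robot (shaft -x); stops 1.3 rad either side of upright.
- screw: Set screw with red wing. Origin near the shaft axis, z out along the screw, y along the wing. Clockwise seen from outside drives it in 3 mm per rad (follow it in); stays where left. Turning takes 0.15 N m plus 3 mN m per N of nose force; at rest friction hides up to 0.15 N m either way. Light nip: 20 to 45 N, 0.25 N m turning. Firm: 60 to 95 N, 0.35 to 0.43 N m; let go, it settles at 50 N.
- screw_nose (a point): Nose of the screw, hidden in the collar: a soft pad 16 mm across, 16.4 mm from the axis less 3 mm per rad of wing turn (0 = wing along the shaft; 0 to 0.4 rad at the start). A 30 N nip comes at 0.9 to 1.4 rad of turn on the round or well askew, later (up to 1.9) near square on the flat. Nipped on the flat within 0.3 rad and let go, it turns the collar square by itself; held it cannot.
- screw_grip (a point): Centre of the red wing: a bar 32 mm long (the screw's y), 9 mm thick (its x), 22 mm tall (its z). It is 58 mm from the shaft axis at zero wing turn, 54 mm with the nose just on the flat, about 53 mm when tight and square (the pad yields). Below it a 10 mm stem; the collar's boss reaches 30 mm from the axis.
- spare_collar: Loose spare blue collar lying flat on the bench, 52 mm across, 22 mm high; bystander. Origin at the centre of its underside.
- wrench: Loose wrench lying on the bench; bystander.
- screwdriver: Loose screwdriver lying on the bench; bystander.

How it is judged (in metres and radians):
On the way, in this order (a step that is already met when the one before it is completed fails the run):
1. the collar is turned until its screw is within 0.8 rad of upright (angle between collar's own z axis and vertical below 0.8 rad), for 0.1 s.
2. the screw has gone down to the flat (wing centre less than 54.5 mm from the shaft axis) (z of screw_grip in the frame of collar below 0.0545 m), for 0.1 s.
At the end, for the whole second after the job is handed in: The screw is down square on the flat (wing centre less than 53.6 mm from the shaft axis), its nose presses on the shaft with 38 to 110 N, the wing is let go and the collar is at rest (z of screw_grip in the frame of collar below 0.0536 m and contact force between collar and shaft between 38 and 110 N and contact force between the fingers and screw below 0.1 N and angular speed of collar below 0.05 rad/s); the robot touches nothing.
It fails at once if overtightened: the nose presses on the shaft with more than 120 N (contact force between collar and shaft above 120 N).
It fails at once if the nose is driven past a light nip (over 50 N) on the round of the shaft or askew on the flat (wing centre still over 53.5 mm from the axis) (contact force between collar and shaft above 50 N and z of screw_grip in the frame of collar above 0.0535 m).
It fails at once if the spare collar, wrench or screwdriver is moved by more than 15 mm (distance of any of spare_collar, wrench, screwdriver from where it was at the start of the episode above 0.015 m).
It also fails if it takes over 72 s, if anything falls off the work surface, if the arm or the gripper's body presses on something with over 40 N, if the wrist force passes 120 N, or if a joint passes its speed limit or range.

### The arm

A 7-joint arm with a two-finger parallel gripper is mounted at the origin on the work surface. World frame = base frame: x ahead of the robot, y to its left, z up, the work surface at z = 0. Lengths are in mm, angles in rad, forces in N, time in s.
With the tool pointing down it reaches from about 350 to 900 mm from the base axis. Payload 19.9 kg.
Tool frame: the origin (TCP) lies at the very end of the fingers, on their centre line; the grasp point (between the pads) lies 19 mm behind it; z points along the fingers, y is the direction in which the jaws open and shut (so a half turn about z gives the same grasp; the last joint's range is limited). The gripper opens to 85 mm and grips with 20 to 120 N. Pads are 22 mm wide; open, the fingers measure 114 mm over their backs; the gripper's body (76 mm by 85 mm) begins 54 mm behind the grasp point. The pads swing forward as they close: fully open they stand 13 mm farther back than shut.
Start: joints at [-1.196, 0.417, -0.01, 1.614, 0.005, 1.111, -0.053], TCP at [252.439, 571.731, 231.26] pointing down, gripper open.
Joint ranges: [-2.81, 2.81], [-0.39, 2.02], [-1.27, 1.25], [0.06, 2.57], [-1.19, 4.33], [0.19, 2], [-2.82, 2.82]. Speed limits (rad/s): [1.89, 1.89, 2.39, 2.39, 3.01, 3.01, 3.01].

### API

Orientations are given as a 3x3 rotation matrix whose columns are the frame's x, y, z axes.
In Python, from station import read_state, read_camera, finish_job gives the robot as it stands.
- The arm moves only by the shell command python3 -m creep 'ROWS' [FORCE]. ROWS is text: rows parted by semicolons, each of 7 numbers parted by spaces: the shift along the world's x, y, z each as a share of 0.15 m, from -1 to 1, then the turn, a rotation vector about the world's x, y, z each as a share of pi rad, from -1 to 1, then the opening, from -1 (shut) to 1 (fully open), so that 0 is half open. A call has 1 to 20 rows; each row is the pose to reach, as a shift and turn from the pose commanded when the call began, turning the shorter way round; what a row does not reach only later rows make up. A row lasts 1/10 s, in which the tool goes at most 50 mm and 8.59 degrees, less where a joint would pass 70% of its speed; a pose out of reach is approached as far as the arm can. A call with a number of a shift or a turn outside -1 to 1 is refused whole. A call with a gripper value outside its range is refused whole. The fingers move at their own pace and stop on an object; FORCE is the grip in N (left out, the last holds). Time passes only in rows, so rows that repeat a pose let the fingers close. It gives the time, the measured TCP pose, the force and the opening at its end, in the units of the state.
- read_state(): the state, without advancing time (a new reading comes with each control period).
- read_camera(name): name is "scene" or "side" or "wrist"; returns a dict with "frame" (480x640x3 uint8, blue, green, red), "z_map" (480x640 float32, mm along the optical axis (not along the pixel's ray), 0 where there is no reading), "fx", "fy", "cx", "cy" (pixels), "dist" ([k1, k2, p1, p2, k3] as OpenCV has them; the pictures are not rectified), "extrinsics" (4x4, takes a point from world to camera coordinates); the wrist camera has in their place "tool_from_camera" (4x4, takes a point from camera to tool coordinates, whose origin is the TCP and whose axes are the flange's). Camera axes: x right, y up, looking along -z (the intrinsics and any distortion apply to the point x, -y, -z); pixel columns grow to the right and rows downward; lengths in mm; the calibration is good to about 2 mm. A picture is of the moment at which its call begins: read the wrist's pose just before it.
- finish_job(): hands the job in, once; it reports no verdict.
The state is a dict: "time_s": time; "q": joint angles; "qvel": joint speeds; "joint_torque": joint torques, N m; "ee_pos": TCP position; "orientation": TCP orientation; "force": force on the tool from outside, world axes, zero at the start; "ft_torque": the same for the moment, N m; "width": finger opening in mm.
Only numpy, scipy, OpenCV 4.12 (cv2) and the standard library are available. Lean on these libraries where they do the work, as an engineer would, in place of code of your own. Each camera call takes 0.05 s, during which the arm holds its last target. There are 200 camera calls.

## Working session

There is one attempt and no reset: what is moved stays moved. The work goes in short steps, Python scripts to look and compute and a shell command to move; the robot and the scene stay as the last step left them, time stands still between calls to the robot, and variables do not carry over. Pictures are saved under pics/ and viewed, about 8 in all and at most 12, crops included, and the job is handed in when it is done.

```bash
ls; mkdir -p pics; python3 - <<'E'
from station import *
import cv2, numpy as np
s=read_state(); print(s)
ims=[]
for n in("scene","side","wrist"):
    c=read_camera(n); np.save(f"pics/{n}0.npy",c,allow_pickle=True); cv2.imwrite(f"pics/{n}0.png",c["frame"])
    print(n,c["fx"],c["fy"],c["cx"],c["cy"],c["dist"],c.get("extrinsics",c.get("tool_from_camera")))
E
```

```text
pics
{'time_s': 0.0, 'q': array([-1.1964832 ,  0.41795528, -0.01032539,  1.6141803 ,  0.0046977 ,
        1.11070032, -0.0530106 ]), 'qvel': array([-0.00086242,  0.00021886,  0.00080427, -0.0009199 ,  0.00091979,
       -0.00016981, -0.0005078 ]), 'joint_torque': array([ 6.41069946e-04, -8.64435124e+01,  6.78836703e-01, -4.34905386e+01,
        1.91114045e-02,  7.37277704e-03, -4.79963103e-05]), 'ee_pos': array([252.31401062, 571.42255402, 230.66926185]), 'orientation': array([[-9.14795104e-01,  4.03917991e-01, -4.17954442e-04],
       [ 4.03918200e-01,  9.14794390e-01, -1.14532343e-03],
       [-8.02743616e-05, -1.21655567e-03, -9.99999257e-01]]), 'force': array([ 0.39186646,  0.54616007, -0.06223937]), 'ft_torque': array([ 0.01381509, -0.02061204, -0.02089496]), 'width': 85.40552440703533}
scene 508.66621356653764 508.66621356653764 310.9912827597572 240.3062297439624 [0.00163065 0.         0.         0.         0.        ] [[ 8.75330086e-01  4.83188929e-01  1.80471453e-02 -3.85479786e+02]
 [-3.32171259e-01  5.73790262e-01  7.48616718e-01  1.20182651e+02]
 [ 3.51368034e-01 -6.61281
[... 221 characters left out ...]
   0.          0.        ] [[ 8.91016558e-01 -4.53836693e-01 -1.10340279e-02 -5.22516837e+02]
 [ 3.51649679e-01  6.74613317e-01  6.49029565e-01 -2.07869285e+02]
 [-2.87109729e-01 -5.82176201e-01  7.60683163e-01 -1.02022691e+03]
 [ 0.00000000e+00  0.00000000e+00  0.00000000e+00  1.00000000e+00]]
wrist 363.0471914615903 363.0471914615903 321.5559856467191 240.96592963304641 [0.01791731 0.         0.         0.         0.        ] [[-9.99463689e-05  9.59676919e-01  2.81105322e-01  7.13567988e+01]
 [ 9.99999589e-01  3.49124562e-04 -8.36342957e-04 -6.83238505e-02]
 [-9.00759804e-04  2.81105123e-01 -9.59676559e-01 -1.43269728e+02]
 [ 0.00000000e+00  0.00000000e+00  0.00000000e+00  1.00000000e+00]]
```

View pics/scene0.png

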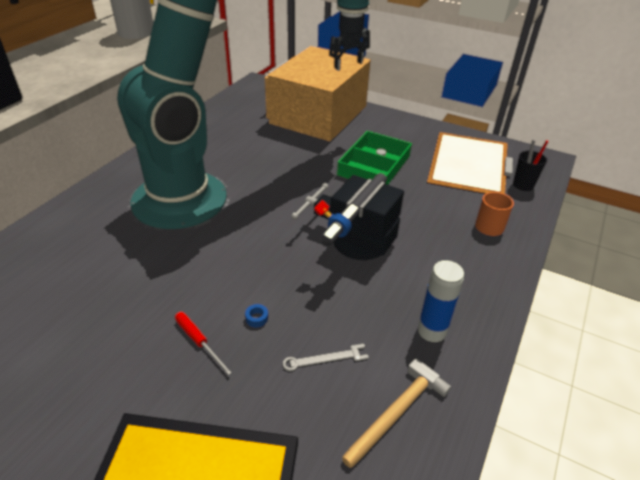

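View pics/side0.png

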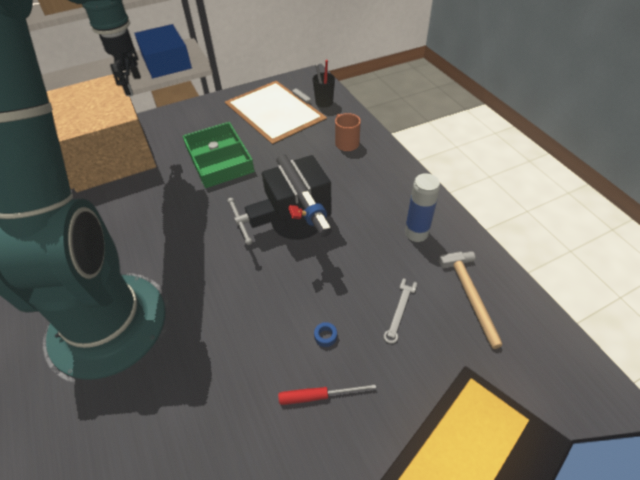

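The scene view shows the collar at about (341,225) with the red wing at (322,209). In the side view they are at (316,213) and (297,212), with the spare collar, wrench and screwdriver well clear.

```bash
cat > h.py <<'E'
import numpy as np, cv2
from station import *
def pts(c,mask,s=None):
    v,u=np.nonzero(mask&(c["z_map"]>0)); K=np.array([[c["fx"],0,c["cx"]],[0,c["fy"],c["cy"]],[0,0,1]])
    n=cv2.undistortPoints(np.stack([u,v],1).astype(float)[:,None],K,np.array(c["dist"]))[:,0]
    z=c["z_map"][v,u]; P=np.stack([n[:,0]*z,-n[:,1]*z,-z],1)
    if "extrinsics" in c: E=np.linalg.inv(c["extrinsics"]); return P@E[:3,:3].T+E[:3,3]
    T=c["tool_from_camera"]; P=P@T[:3,:3].T+T[:3,3]
    return P@np.array(s["orientation"]).T+s["ee_pos"]
def masks(c):
    h=cv2.cvtColor(c["frame"],cv2.COLOR_BGR2HSV); H,S,V=h[...,0],h[...,1],h[...,2]
    return dict(red=((H<8)|(H>172))&(S>150)&(V>80),blue=(H>100)&(H<125)&(S>130)&(V>50),bright=(S<60)&(V>130))
E
python3 - <<'E'
from h import *
for n,(u0,u1,v0,v1) in dict(scene=(285,385,170,250),side=(270,345,150,240)).items():
    c=np.load(f"pics/{n}0.npy",allow_pickle=True).item()
    for k,m in masks(c).items():
        w=np.zeros_like(m); w[v0:v1,u0:u1]=1; P=pts(c,m&w)
        P=P[P[:,2]>120]
        print(n,k,len(P),np.median(P,0).round(1),P.mean(0).round(1),P.min(0).round(),P.max(0).round())
        if len(P)>9 :
            U,S,V=np.linalg.svd(P-P.mean(0),full_matrices=False); print(V[0].round(3),V[2].round(3),S.round())
    cv2.imwrite(f"pics/{n}0c.png",cv2.resize(c["frame"][v0:v1,u0:u1],None,fx=6,fy=6,interpolation=cv2.INTER_CUBIC))
E
```

```text
scene red 123 [483.5 -40.2 183.9] [483.8 -39.6 183.6] [473. -56. 170.] [496. -20. 192.]
[0.131 0.981 0.141] [-0.503  0.188 -0.844] [111.  71.  27.]
scene blue 222 [543.4 -45.6 168.2] [538.8 -43.2 163.8] [510. -53. 131.] [556. -12. 178.]
[ 0.792 -0.056 -0.608] [ 0.204 -0.914  0.35 ] [237. 145.  96.]
scene bright 443 [534.2   9.7 162.3] [534.8  10.7 161.8] [515. -99. 154.] [559. 154. 176.]
[ 0.031  0.999 -0.013] [ 0.092 -0.016 -0.996] [1568.  239.   50.]
side red 131 [480.9 -40.  184.5] [481.5 -37.4 182.4] [468. -56. 123.] [508.  39. 192.]
[-0.26  -0.817  0.515] [0.702 0.206 0.682] [233.  92.  60.]
side blue 71 [525.3 -41.8 174.6] [526.  -41.4 174.4] [511. -52. 169.] [543. -32. 178.]
[-0.993 -0.085 -0.077] [ 0.089 -0.143 -0.986] [78. 41. 16.]
side bright 418 [532.7  17.9 162.4] [533.9  18.6 161.6] [512. -99. 124.] [559. 157. 176.]
[-0.031 -0.999  0.015] [ 0.059 -0.017 -0.998] [1545.  251.   72.]
```

View pics/scene0c.png

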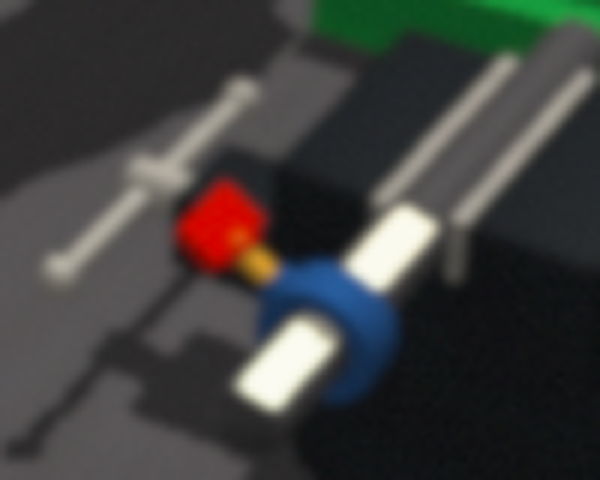

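```bash
R='0.35 -0.815 0.1 0 0 -0.0735 1'; 
python3 -m creep '0.35 -0.815 0.2 0 0 -0.0735 1; 0.35 -0.815 0.2 0 0 -0.0735 1; 0.35 -0.815 0.2 0 0 -0.0735 1'
python3 -m creep '0.35 -0.815 0 0 0 -0.0735 1; 0.35 -0.815 0 0 0 -0.0735 1; 0.35 -0.815 0 0 0 -0.0735 1'
python3 -m creep '0.35 -0.815 0 0 0 -0.0735 1; 0.35 -0.815 0 0 0 -0.0735 1; 0.35 -0.815 0 0 0 -0.0735 1'
python3 -m creep '0.35 -0.815 0 0 0 -0.0735 0; 0.35 -0.815 0 0 0 -0.0735 0; 0.35 -0.815 0 0 0 -0.0735 0'
python3 -m creep '0.35 -0.815 0 0 0 -0.0735 0; 0.35 -0.815 0 0 0 -0.0735 0; 0.35 -0.815 0 0 0 -0.0735 0; 0.35 -0.815 0 0 0 -0.0735 0; 0.35 -0.815 0 0 0 -0.0735 0;0.35 -0.815 0 0 0 -0.0735 0'
python3 - <<'E'
from h import *
s=read_state(); c=read_camera("wrist"); cv2.imwrite("pics/w1.png",c["frame"]); np.save("pics/w1.npy",c,allow_pickle=True);np.save("pics/w1s.npy",s,allow_pickle=True)
print(s["time_s"],s["q"].round(3),s["ee_pos"],s["orientation"].round(3),s["force"],s["ft_torque"],s["width"])
for k,m in masks(c).items():
    P=pts(c,m,s); P=P[(P[:,2]>120)&(P[:,1]<30)&(P[:,0]>440)&(P[:,2]<210)]
    if k=="bright":
        P=P[(P[:,2]>152)&(P[:,1]<20)]
    print(k,len(P),np.median(P,0).round(1),P.min(0).round(),P.max(0).round())
    U,S,V=np.linalg.svd(P-P.mean(0),full_matrices=False); print(P.mean(0),V.round(3),S.round())
E
```

```text
time_s: 0.45
ee_pos: [306.1, 446.9, 261.6]
orientation: [[-0.795, 0.606, 0.0], [0.606, 0.795, -0.001], [-0.0, -0.0, -1.0]]
force: [0.7, 0.7, 0.3]
width: 85.2
time_s: 0.75
ee_pos: [358.4, 324.1, 261.3]
orientation: [[-0.635, 0.773, 0.0], [0.773, 0.635, -0.0], [-0.0, -0.0, -1.0]]
force: [-0.2, 1.3, 0.5]
width: 85.6
time_s: 1.05
ee_pos: [410.7, 201.8, 261.4]
orientation: [[-0.441, 0.898, 0.0], [0.898, 0.441, -0.0], [-0.0, 0.0, -1.0]]
force: [0.7, 0.8, -0.6]
width: 85.3
time_s: 1.35
ee_pos: [463.1, 79.5, 261.4]
orientation: [[-0.224, 0.975, 0.0], [0.975, 0.224, -0.0], [-0.0, 0.0, -1.0]]
force: [-0.5, 1.0, -0.6]
width: 44.2
time_s: 1.95
ee_pos: [514.7, -38.5, 261.1]
orientation: [[-0.002, 1.0, -0.001], [1.0, 0.002, 0.0], [0.0, -0.001, -1.0]]
force: [0.3, 0.3, -0.0]
width: 42.3
1.95 [-0.479  0.214  0.572  1.862 -0.129  1.102  0.143] [514.67380032 -38.45274405 261.08553115] [[-0.002  1.    -0.001]
 [ 1.     0.002  0.   ]
 [ 0.    -0.001 -1.   ]] [ 0.34132985  0.28587579 -0.04890839] [ 0.04777805 -0.00054677  0.04768556] 42.30821032333474
red 1798 [483.  -35.6 185.2] [470. -54. 176.] [498. -21. 193.]
[483.25514608 -36.08872239 185.07541539] [[ 0.132  0.988  0.082]
 [ 0.91  -0.088 -0.404]
 [ 0.392 -0.128  0.911]] [395. 313.  72.]
blue 1346 [767.6 -86.6 135.3] [ 503. -124.  120.] [779. -28. 177.]
[668.65275315 -73.68640518 146.10300494] [[ 0.953 -0.252 -0.167]
 [ 0.222  0.958 -0.182]
 [ 0.206  0.136  0.969]] [4475.  343.  164.]
bright 5432 [529.9 -22.2 162.5] [ 503. -101.  152.] [548.  20. 176.]
[529.97101997 -34.01602529 161.97404115] [[ 0.047  0.999 -0.   ]
 [-0.999  0.047 -0.012]
 [-0.012  0.001  1.   ]] [2809.  613.  205.]
```

View pics/w1.png

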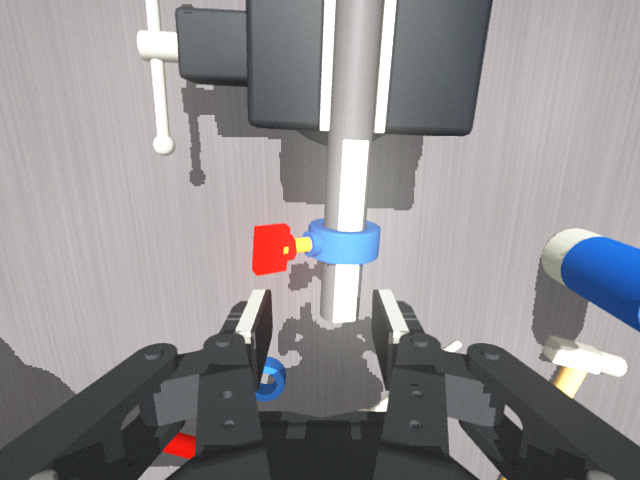

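The wrist view shows the wing at (270,249), the collar at (344,241), and the bright flat at (350,185) and (345,290), shifted to the right of the shaft's middle.

```bash
python3 - <<'E'
from h import *
c=np.load("pics/w1.npy",allow_pickle=True).item(); s=np.load("pics/w1s.npy",allow_pickle=True).item()
h=cv2.cvtColor(c["frame"],cv2.COLOR_BGR2HSV); 
m=(h[...,1]<60)&(h[...,2]>195); m[:140]=0;m[322:]=0;m[:,:322]=0;m[:,:]&=True; m[:,372:]=0; m[215:268]=0
m=cv2.erode(m.astype(np.uint8),np.ones((3,3)))>0
P=pts(c,m,s); P=P[P[:,2]>150]
for it in range(4):
    mu=P.mean(0);U,S,V=np.linalg.svd(P-mu,full_matrices=False); n=V[2]*np.sign(V[2][2]); r=(P-mu)@n; P=P[abs(r)<1.2]
print(len(P),mu,"n",n.round(3),"dir",V[0].round(4),"rms",r.std(), "roll atan(nx/nz)",np.arctan2(n[0],n[2]))
d=V[0]*np.sign(V[0][1]); ex=np.cross(d,[0,0,1]);ex/=np.linalg.norm(ex)
A=mu-12.5*n; print("axis pt",A,"yaw",np.arctan2(-d[0],d[1]))
# flat edges
e=np.cross(d,n); t=(P-mu)@e; print("flat width",np.percentile(t,[1,50,99]))
mm=(h[...,2]>0)&True; mm[:140]=0; mm[322:]=0; mm[:,:315]=0; mm[:,375:]=0; mm[215:268]=0
Q=pts(c,mm,s); Q=Q[(Q[:,2]>148)&(Q[:,1]<15)&(Q[:,1]>-98)]; q=(Q-A)@ex; zz=Q[:,2]
for lo in range(-18,20,2):
    k=(q>=lo)&(q<lo+2)
    if k.any(): print(lo+1,k.sum(),zz[k].mean().round(1),zz[k].std().round(2),end=' | ')
M=masks(c); 
B=pts(c,M["blue"],s);B=B[(B[:,0]<600)&(B[:,2]>140)]; print("\nblue",len(B),B.min(0),B.max(0))
R=pts(c,M["red"],s);R=R[(R[:,2]>150)]; a=(R-A); al=a@d; xx=a@ex; z=a[:,2]
print("red mean rel: x,along,z",xx.mean(),al.mean(),z.mean(),"lean",np.arctan2(-xx.mean(),z.mean()),"r",np.hypot(xx,z).mean())
print(np.percentile(xx,[1,99]),np.percentile(al,[1,99]),np.percentile(z,[1,99]))
Y=(h[...,0]>18)&(h[...,0]<35)&(h[...,1]>150); Y[:220]=0;Y[270:]=0;Y[:,:270]=0;Y[:,330:]=0
y=pts(c,Y,s);y=y[y[:,2]>150]; print("stem",len(y), y.mean(0))
E
```

```text
2891 [533.44522651 -25.86444241 163.12120521] n [ 0.217 -0.009  0.976] dir [3.670e-02 9.993e-01 9.000e-04] rms 0.5447717178482301 roll atan(nx/nz) 0.218724004543401
axis pt [530.73302907 -25.75438979 150.9194892 ] yaw -0.0366981488029256
flat width [-9.05710797  0.01865709  8.9010638 ]
-15 95 153.2 1.28 | -13 297 157.1 1.43 | -11 298 160.2 0.97 | -9 301 162.2 0.89 | -7 311 163.6 0.77 | -5 311 164.6 0.74 | -3 298 164.5 0.68 | -1 292 164.0 0.64 | 1 290 163.5 0.65 | 3 289 163.2 0.68 | 5 379 187.5 44.69 | 7 295 162.9 8.93 | 9 282 161.7 0.6 | 11 260 161.0 0.73 | 13 228 158.6 1.0 | 15 91 155.3 1.48 | 
blue 597 [493.3791129  -50.50578939 153.52044369] [554.65065172 -21.34802563 338.98519346]
red mean rel: x,along,z -47.09689541511919 -12.071136151544545 35.71291150903015 lean 0.9220133016746519 r 59.58873333046342
[-59.16997771 -33.23972816] [-28.7361857    2.66315568] [ 27.13217876 148.45493678]
stem 33 [496.2655219  -38.75060042 177.27889934]
```

```bash
cat >> h.py <<'E'
from scipy.spatial.transform import Rotation as Ro
O=np.array([530.3,-38,150.]); d=np.array([.0367,.9993,0]); d/=np.linalg.norm(d)
EX=np.cross(d,[0,0,1])
def goal(a,w,rho):
    z=-np.sin(a)*EX+np.array([0,0,np.cos(a)])     # screw z
    x=np.cross(d,z); y=d*np.cos(w)+x*np.sin(w); x2=np.cross(y,z)
    return O+rho*z, np.stack([y,x2,-z],1)          # tool x along wing, tool y across
def row(a,w,rho,s=None):
    s=s or read_state(); p,R=goal(a,w,rho)
    v=Ro.from_matrix(R@np.array(s["orientation"]).T).as_rotvec()/np.pi
    print(f"a={a} w={w} rho={rho}:",((p-s["ee_pos"])/150).round(4),v.round(4))
def where():
    s=read_state(); R=np.array(s["orientation"]); z=-R[:,2]; a=np.arctan2(-z@EX,z[2]); x=np.cross(d,z)
    w=np.arctan2(R[:,0]@x,R[:,0]@d); r=s["ee_pos"]-O
    print("t",round(s["time_s"],2),"a",a.round(3),"w",w.round(3),"rho",(r@z).round(2),"off tang",(r@x).round(2),"along",(r@d).round(2),"F",(R.T@s["force"]).round(1),"Mtool",(R.T@s["ft_torque"]).round(3),"width",round(s["width"],1),"q",s["q"].round(2))
E
python3 -c "
from h import *
where(); row(1.0,0.1,110); row(1.0,0.1,44)"
```

```text
t 2.0 a -0.0 w -0.039 rho 111.18 off tang -15.64 along -0.92 F [ 0.2  0.2 -0.3] Mtool [-0.061 -0.007  0.027] width 42.5 q [-0.48  0.21  0.57  1.86 -0.13  1.1   0.14]
a=1.0 w=0.1 rho=110: [-0.5125  0.0249 -0.345 ] [ 0.0103 -0.3185 -0.0405]
a=1.0 w=0.1 rho=44: [-0.1425  0.0113 -0.5827] [ 0.0103 -0.3185 -0.0405]
```

```bash
python3 -m creep '-0.55 0.025 0 0.004 -0.12 -0.015 0;-0.55 0.025 -0.2 0.006 -0.2 -0.025 0;-0.55 0.025 -0.3 0.0103 -0.3185 -0.0405 0;-0.5125 0.0249 -0.345 0.0103 -0.3185 -0.0405 0;-0.5125 0.0249 -0.345 0.0103 -0.3185 -0.0405 0;-0.5125 0.0249 -0.345 0.0103 -0.3185 -0.0405 0;-0.5125 0.0249 -0.345 0.0103 -0.3185 -0.0405 0;-0.5125 0.0249 -0.345 0.0103 -0.3185 -0.0405 0;-0.5125 0.0249 -0.345 0.0103 -0.3185 -0.0405 0;-0.5125 0.0249 -0.345 0.0103 -0.3185 -0.0405 0' 40
python3 - <<'E'
from h import *
where(); s=read_state(); c=read_camera("wrist"); cv2.imwrite("pics/w2.png",c["frame"])
P=pts(c,masks(c)["red"],s); P=P[(P[:,2]>150)&(P[:,2]<220)&(P[:,0]>440)]; r=P-O; print(len(P),"red x,along,z",(r@EX).mean(),(r@d).mean(),r[:,2].mean(),np.percentile(r@EX,[2,98]),np.percentile(r@d,[2,98]),np.percentile(r[:,2],[2,98]))
row(1.0,0.1,44)
E
```

```text
time_s: 3.0
ee_pos: [454.8, -51.9, 223.8]
orientation: [[0.134, 0.719, 0.682], [0.991, -0.09, -0.1], [-0.011, 0.689, -0.725]]
force: [-0.0, -0.2, 0.4]
width: 42.5
t 3.0 a 0.757 w 0.064 rho 103.59 off tang -3.77 along -16.7 F [-0.2  0.3 -0.3] Mtool [0.711 0.019 0.003] width 42.5 q [-0.4  -0.2   0.33  2.55  1.46  0.2  -1.56]
1660 red x,along,z -50.69796036397005 0.38601872642060786 35.484705110273254 [-59.82487844 -33.48555073] [-16.45437892  14.73989875] [28.51012305 41.22677367]
a=1.0 w=0.1 rho=44: [ 0.2537  0.1079 -0.3373] [ 0.0214 -0.0775  0.0122]
```

View pics/w2.png

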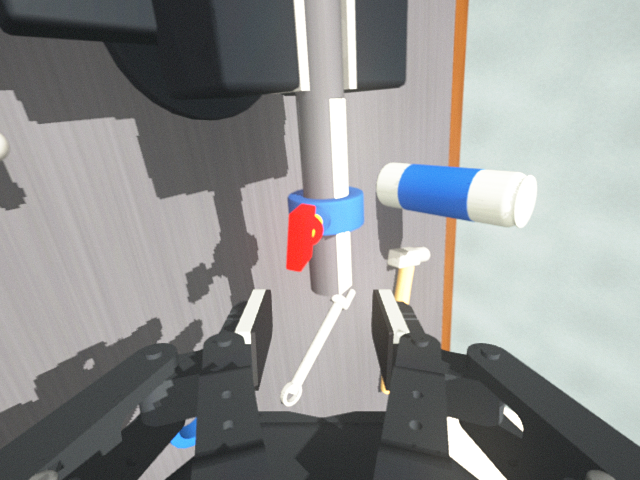

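```bash
python3 -c "
from h import *
row(.75,0.12,90);row(.75,0.12,70); row(.75,0.12,43)"
```

```text
a=0.75 w=0.12 rho=90: [ 0.0916  0.1138 -0.0568] [0.0299 0.0015 0.0044]
a=0.75 w=0.12 rho=70: [ 0.1824  0.1105 -0.1544] [0.0299 0.0015 0.0044]
a=0.75 w=0.12 rho=43: [ 0.3051  0.106  -0.2861] [0.0299 0.0015 0.0044]
```

```bash
python3 -m creep '0.0916 0.1138 -0.0568 0.0299 0.0015 0.0044 0.65;0.0916 0.1138 -0.0568 0.0299 0.0015 0.0044 0.65;0.0916 0.1138 -0.0568 0.0299 0.0015 0.0044 0.65;0.0916 0.1138 -0.0568 0.0299 0.0015 0.0044 0.65;0.0916 0.1138 -0.0568 0.0299 0.0015 0.0044 0.65;0.0916 0.1138 -0.0568 0.0299 0.0015 0.0044 0.65'
python3 -c "
from h import *
where();row(.75,0.12,70); row(.75,0.12,43)"
```

```text
time_s: 3.65
ee_pos: [468.2, -36.2, 214.9]
orientation: [[0.123, 0.726, 0.677], [0.989, -0.145, -0.024], [0.08, 0.673, -0.735]]
force: [-0.0, 0.3, -0.2]
width: 70.4
t 3.65 a 0.745 w 0.118 rho 89.83 off tang -1.73 along -0.48 F [ 0.3 -0.2  0.1] Mtool [ 0.721 -0.067  0.02 ] width 70.4 q [-0.85 -0.22  0.78  2.54  1.53  0.19 -1.63]
a=0.75 w=0.12 rho=70: [ 0.0962 -0.0003 -0.0911] [ 0.0001 -0.0017 -0.0006]
a=0.75 w=0.12 rho=43: [ 0.2188 -0.0048 -0.2228] [ 0.0001 -0.0017 -0.0006]
```

```bash
python3 -m creep '0.0962 0 -0.0911 0 -0.0017 0 0.65;0.0962 0 -0.0911 0 -0.0017 0 0.65;0.2188 -0.0048 -0.2228 0 -0.0017 0 0.65;0.2188 -0.0048 -0.2228 0 -0.0017 0 0.65;0.2188 -0.0048 -0.2228 0 -0.0017 0 0.65'
python3 -c "
from h import *
where();c=read_camera('wrist'); cv2.imwrite('pics/w3.png',c['frame'])"
```

```text
time_s: 4.15
ee_pos: [491.9, -32.8, 192.2]
orientation: [[0.122, 0.721, 0.682], [0.99, -0.142, -0.028], [0.077, 0.678, -0.731]]
force: [0.1, -0.2, 0.9]
width: 70.5
t 4.15 a 0.751 w 0.115 rho 57.2 off tang 0.66 along 3.82 F [-0.2  0.7 -0.6] Mtool [ 0.678 -0.047  0.018] width 70.5 q [-1.3  -0.15  1.25  2.52  2.1   0.19 -2.19]
```

View pics/w3.png

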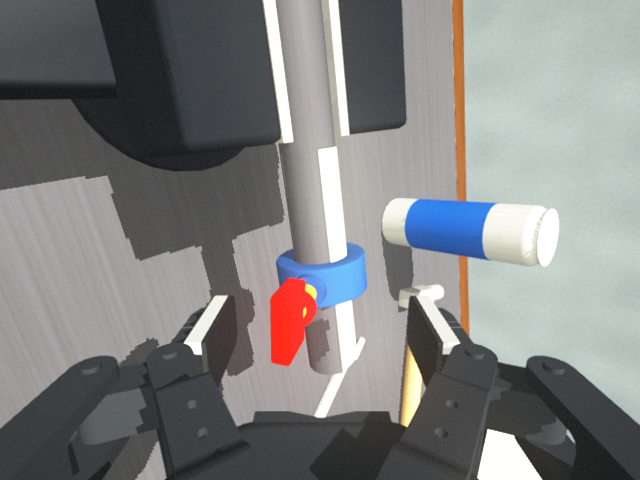

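The wing at (288,320) is between the open fingers at (215,330) and (430,330). The arm is at its q3 and q6 limits here, so I'll grip the outer part of the wing and carry it upright from this pose.

```bash
python3 -m creep '0 0 0 0 0 0 -0.2;0 0 0 0 0 0 -0.5;0 0 0 0 0 0 -0.9;0 0 0 0 0 0 -0.9;0 0 0 0 0 0 -0.9' 20
python3 -c "
from h import *
where();row(.55,.115,57);row(.3,.115,57);row(0.05,.115,57)
c=read_camera('side');cv2.imwrite('pics/s4.png',c['frame'])
for n in ['side','scene']:
    c=read_camera(n);P=pts(c,masks(c)['red']);P=P[(np.linalg.norm(P-O,axis=1)<85)];r=P-O;print(n,len(P),np.arctan2(-(r@EX).mean(),r[:,2].mean()))"
```

```text
time_s: 4.7
ee_pos: [491.6, -35.2, 192.0]
orientation: [[0.128, 0.72, 0.682], [0.989, -0.147, -0.03], [0.078, 0.678, -0.731]]
force: [-4.2, -1.0, 2.2]
width: 8.2
t 4.7 a 0.751 w 0.12 rho 57.22 off tang 0.31 along 1.33 F [-1.4 -1.4 -4.4] Mtool [ 1.12  -0.299  0.218] width 8.2 q [-1.29 -0.15  1.25  2.52  2.1   0.19 -2.19]
a=0.55 w=0.115 rho=57: [ 0.0597 -0.0111  0.0437] [0.0027 0.0639 0.0024]
a=0.3 w=0.115 rho=57: [ 0.146  -0.0143  0.0827] [0.0059 0.1434 0.0024]
a=0.05 w=0.115 rho=57: [ 0.2393 -0.0177  0.0992] [0.0091 0.2229 0.0023]
side 40 0.7262273928578377
scene 77 0.6930206712184992
```

```bash
python3 -m creep '0.03 -0.005 0.023 0.001 0.032 0.001 -0.9;0.0597 -0.006 0.0437 0.0027 0.0639 0.0024 -0.9;0.102 -0.008 0.065 0.004 0.104 0.0024 -0.9;0.146 -0.01 0.0827 0.0059 0.1434 0.0024 -0.9;0.192 -0.012 0.093 0.0075 0.183 0.0024 -0.9;0.2393 -0.014 0.0992 0.0091 0.2229 0.0023 -0.9;0.2393 -0.014 0.0992 0.0091 0.2229 0.0023 -0.9;0.2393 -0.014 0.0992 0.0091 0.2229 0.0023 -0.9'
python3 -c "
from h import *
where();row(-.1,.115,57);row(-.23,.115,57)
for n in ['side','scene']:
    c=read_camera(n);P=pts(c,masks(c)['red']);P=P[(np.linalg.norm(P-O,axis=1)<85)];r=P-O;print(n,len(P),np.arctan2(-(r@EX).mean(),r[:,2].mean()))"
```

```text
time_s: 5.65
ee_pos: [512.8, -64.0, 204.6]
orientation: [[0.23, 0.852, 0.47], [0.97, -0.163, -0.179], [-0.076, 0.498, -0.864]]
force: [-6.5, 25.1, 0.7]
width: 8.2
t 5.65 a 0.504 w 0.133 rho 50.76 off tang 11.77 along -26.65 F [22.8 -9.2 -8.2] Mtool [ 2.849  5.166 -0.145] width 8.2 q [-1.19  0.06  1.19  2.3   0.4   0.35 -0.58]
a=-0.1 w=0.115 rho=57: [0.1544 0.1721 0.014 ] [0.0572 0.1904 0.0163]
a=-0.23 w=0.115 rho=57: [0.2031 0.1703 0.0059] [0.0601 0.2316 0.0131]
side 0 nan
scene 70 0.21525546052958286<string>:5: RuntimeWarning: Mean of empty slice.
  ret = ret.dtype.type(ret / rcount)
```

```bash
python3 -m creep '0 0 0 0 0 0 0.2;0 0 0 0 0 0 0.2;0 0 0 0 0 0 0.2;-0.1 0.04 0.2 0 0 0 0.2;-0.157 0.06 0.4 0 0 0 0.2;-0.157 0.06 0.4 0 0 0 0.2'
python3 -c "
from h import *
where();row(-.0,.115,120);row(-.23,.115,110)
for n in ['side','scene']:
    c=read_camera(n);P=pts(c,masks(c)['red']);P=P[(np.linalg.norm(P-O,axis=1)<85)];r=P-O;print(n,len(P),np.arctan2(-(r@EX).mean(),r[:,2].mean()))"
```

```text
time_s: 6.35
ee_pos: [488.9, -59.9, 266.8]
orientation: [[0.237, 0.849, 0.472], [0.968, -0.168, -0.185], [-0.078, 0.501, -0.862]]
force: [1.4, 0.5, -0.5]
width: 51.1
t 6.35 a 0.507 w 0.139 rho 116.14 off tang 20.84 along -23.43 F [0.9 0.9 1. ] Mtool [ 0.547  0.109 -0.012] width 51.1 q [-1.18 -0.28  0.97  2.27  0.82  0.71 -0.95]
a=-0.0 w=0.115 rho=120: [0.2763 0.1461 0.0216] [0.0565 0.1596 0.0211]
a=-0.23 w=0.115 rho=110: [ 0.4434  0.14   -0.0643] [0.0619 0.2324 0.0153]
side 47 0.2858228458519737
scene 130 0.23944659447219468
```

```bash
python3 -m creep '0.2763 0.1461 0.0216 0.0565 0.1596 0.0211 0.2;0.2763 0.1461 0.0216 0.0565 0.1596 0.0211 0.2;0.2763 0.1461 0.0216 0.0565 0.1596 0.0211 0.2;0.2763 0.1461 0.0216 0.0565 0.1596 0.0211 0.2;0.2763 0.1461 0.0216 0.0565 0.1596 0.0211 0.2;0.2763 0.1461 0.0216 0.0565 0.1596 0.0211 0.2;0.2763 0.1461 0.0216 0.0565 0.1596 0.0211 0.2'
cat >> h.py <<'E'
def wing(s,c):
    P=pts(c,masks(c)["red"],s); P=P[np.linalg.norm(P-O,axis=1)<85]; r=P-O; C=np.stack([r@EX,r@d,r[:,2]],1)
    top=C[C[:,2]>np.percentile(C[:,2],90)-4]; 
    q=top[:,:2].astype(np.float32); (cx,cy),(w,h),an=cv2.minAreaRect(q)
    an=np.deg2rad(an+(90 if w<h else 0)); L=np.array([np.cos(an),np.sin(an)]); L*=np.sign(L[1])
    print("wing n",len(P),"C mean",C.mean(0).round(1),"top ctr",round(cx,1),round(cy,1),top[:,2].mean().round(1),"size",round(w,1),round(h,1),"lean(top)",np.arctan2(-cx,top[:,2].mean()).round(3),"w",np.arctan2(L[0],L[1]).round(3))
E
python3 - <<'E'
from h import *
where(); s=read_state(); c=read_camera("wrist"); cv2.imwrite("pics/w5.png",c["frame"]); wing(s,c)
E
```

```text
time_s: 7.15
ee_pos: [531.6, -39.3, 267.5]
orientation: [[0.151, 0.989, -0.005], [0.989, -0.151, -0.0], [-0.001, -0.005, -1.0]]
force: [-1.4, 0.4, 0.5]
width: 51.1
t 7.15 a -0.005 w 0.115 rho 117.49 off tang 0.76 along -1.25 F [ 0.2 -1.5 -0.4] Mtool [ 0.001 -0.002 -0.036] width 51.1 q [-0.8   0.35  1.02  1.82 -0.32  1.16  0.17]
wing n 1503 C mean [-13.5   0.4  61.4] top ctr -16.7 -1.1 66.7 size 32.0 9.5 lean(top) 0.245 w 0.074
```

View pics/w5.png

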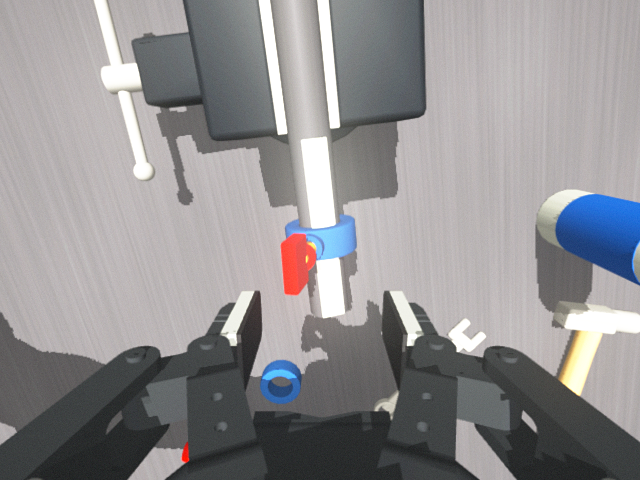

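The wing at (295,265) is leaning 0.245 and turned about 0.08, and it looks free. I'll descend at lean 0.2.

```bash
python3 -c "
from h import *
row(.2,.08,90);row(.2,.08,42)"
```

```text
a=0.2 w=0.08 rho=90: [-0.1266  0.0155 -0.1949] [-0.0034 -0.0653  0.0113]
a=0.2 w=0.08 rho=42: [-0.0631  0.0132 -0.5085] [-0.0034 -0.0653  0.0113]
```

```bash
python3 -m creep '-0.1266 0.0155 -0.1 -0.0034 -0.0653 0.0113 0.2;-0.1266 0.0155 -0.1949 -0.0034 -0.0653 0.0113 0.2;-0.1266 0.0155 -0.1949 -0.0034 -0.0653 0.0113 0.2;-0.09 0.014 -0.37 -0.0034 -0.0653 0.0113 0.2;-0.0631 0.0132 -0.5085 -0.0034 -0.0653 0.0113 0.2;-0.0631 0.0132 -0.5085 -0.0034 -0.0653 0.0113 0.2;-0.0631 0.0132 -0.5085 -0.0034 -0.0653 0.0113 0.2'
python3 -c "
from h import *
where()"
python3 -m creep '0 0 0 0 0 0 -0.3;0 0 0 0 0 0 -0.9;0 0 0 0 0 0 -0.9;0 0 0 0 0 0 -0.9' 25
python3 -c "
from h import *
where();row(.1,.08,42);row(-.02,.08,42);row(-.13,.08,42);row(-.235,.08,42)"
```

```text
time_s: 7.9
ee_pos: [521.1, -36.7, 192.7]
orientation: [[0.115, 0.973, 0.201], [0.993, -0.115, -0.009], [0.015, 0.201, -0.98]]
force: [0.3, -0.1, 0.8]
width: 51.2
t 7.9 a 0.203 w 0.08 rho 43.63 off tang -0.44 along 0.93 F [-0.1  0.5 -0.7] Mtool [ 0.175 -0.017  0.012] width 51.2 q [-0.85  0.28  1.    2.08 -0.37  0.74  0.24]
time_s: 8.3
ee_pos: [521.4, -35.9, 192.8]
orientation: [[0.113, 0.973, 0.203], [0.993, -0.114, -0.007], [0.017, 0.203, -0.979]]
force: [-0.1, 0.8, 5.6]
width: 8.4
t 8.3 a 0.205 w 0.079 rho 43.71 off tang -0.04 along 1.74 F [ 0.9  0.9 -5.5] Mtool [-0.321  0.133 -0.087] width 8.4 q [-0.85  0.28  1.    2.08 -0.38  0.73  0.24]
a=0.1 w=0.08 rho=42: [ 0.0311 -0.0128 -0.0067] [ 0.0011  0.0333 -0.0005]
a=-0.02 w=0.08 rho=42: [ 0.0646 -0.014  -0.0054] [ 0.0024  0.0715 -0.0005]
a=-0.13 w=0.08 rho=42: [ 0.0953 -0.0151 -0.0077] [ 0.0037  0.1065 -0.0005]
a=-0.235 w=0.08 rho=42: [ 0.1242 -0.0162 -0.013 ] [ 0.0049  0.1399 -0.0005]
```

```bash
python3 -m creep '0.03 0 0.005 0.0011 0.0333 0 -0.9;0.03 0 0.005 0.0011 0.0333 0 -0.9;0.0646 -0.001 0.006 0.0024 0.0715 0 -0.9;0.0646 -0.001 0.006 0.0024 0.0715 0 -0.9;0.0965 -0.003 0.004 0.0037 0.1065 0 -0.9;0.0965 -0.003 0.004 0.0037 0.1065 0 -0.9;0.127 -0.004 -0.002 0.0049 0.1399 0 -0.9;0.127 -0.004 -0.002 0.0049 0.1399 0 -0.9;0.127 -0.004 -0.002 0.0049 0.1399 0 -0.9'
python3 - <<'E'
from h import *
where(); s=read_state(); c=read_camera("wrist"); cv2.imwrite("pics/w6.png",c["frame"]); wing(s,c)
for w,r in((.4,43),(.7,42.1),(1.0,41.2)): row(-.235,w,r)
E
```

```text
time_s: 9.2
ee_pos: [540.8, -36.6, 191.9]
orientation: [[0.113, 0.966, -0.233], [0.993, -0.114, 0.008], [-0.019, -0.233, -0.972]]
force: [3.2, 2.5, 6.7]
width: 8.5
t 9.2 a -0.236 w 0.079 rho 43.22 off tang 0.38 along 1.78 F [ 2.7  1.3 -7.3] Mtool [-0.781  0.719 -0.013] width 8.5 q [-0.62  0.6   0.89  1.71 -0.42  1.3   0.29]
wing n 2271 C mean [16.   2.3 65.2] top ctr 16.3 -1.3 67.2 size 32.0 9.2 lean(top) -0.238 w 0.044
a=-0.235 w=0.4 rho=43: [-0.0029 -0.012  -0.0014] [-0.0236  0.0008 -0.0995]
a=-0.235 w=0.7 rho=42.1: [-0.0043 -0.0119 -0.0072] [-0.0458  0.0016 -0.1924]
a=-0.235 w=1.0 rho=41.2: [-0.0057 -0.0119 -0.0131] [-0.068   0.0024 -0.2853]
```

View pics/w6.png

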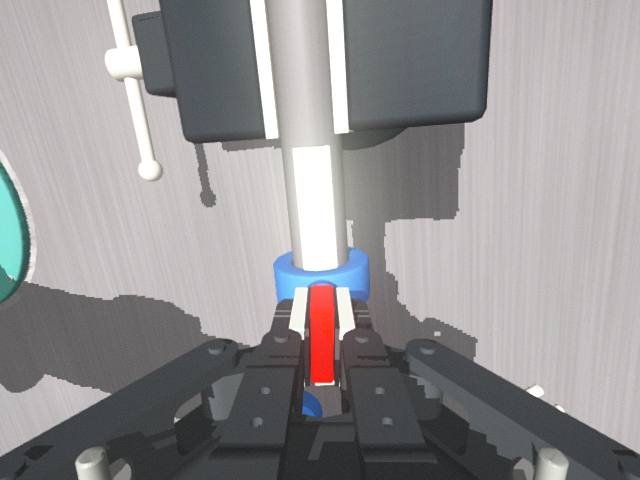

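The wing at (322,335) is held square between the pads, over the middle of the flat (311,200). Next I'll turn it clockwise.

```bash
python3 -m creep '-0.001 -0.005 -0.001 -0.009 0.0003 -0.038 -0.9;-0.002 -0.01 -0.003 -0.016 0.0005 -0.068 -0.9;-0.003 -0.014 -0.005 -0.0236 0.0008 -0.0995 -0.9;-0.004 -0.018 -0.006 -0.031 0.001 -0.13 -0.9;-0.004 -0.02 -0.007 -0.0385 0.0013 -0.161 -0.9;-0.005 -0.02 -0.009 -0.046 0.0016 -0.192 -0.9;-0.005 -0.02 -0.011 -0.053 0.0019 -0.223 -0.9;-0.005 -0.02 -0.012 -0.06 0.0021 -0.254 -0.9;-0.006 -0.02 -0.014 -0.068 0.0024 -0.285 -0.9;-0.006 -0.02 -0.014 -0.068 0.0024 -0.285 -0.9' 30
python3 - <<'E'
from h import *
where()
for w,r in((1.15,41),(1.3,40.5),(1.45,40),(1.6,39.6)): row(-.235,w,r)
E
```

```text
time_s: 10.25
ee_pos: [540.0, -39.2, 189.6]
orientation: [[0.839, 0.493, -0.231], [0.508, -0.861, 0.009], [-0.195, -0.125, -0.973]]
force: [6.9, 1.5, -0.1]
width: 8.4
t 10.25 a -0.234 w 1.002 rho 40.78 off tang 0.28 along -0.86 F [ 6.6  2.1 -1.5] Mtool [-0.816  1.743  0.046] width 8.4 q [-0.73  0.72  1.12  1.72 -0.58  1.36 -0.49]
a=-0.235 w=1.15 rho=41: [-0.0009  0.0058  0.0018] [-0.011   0.0008 -0.0458]
a=-0.235 w=1.3 rho=40.5: [-0.0017  0.0058 -0.0015] [-0.0221  0.0012 -0.0922]
a=-0.235 w=1.45 rho=40: [-0.0025  0.0058 -0.0047] [-0.0331  0.0016 -0.1386]
a=-0.235 w=1.6 rho=39.6: [-0.0031  0.0059 -0.0073] [-0.0442  0.0021 -0.1851]
```

```bash
M(){ python3 -c "
from h import *
where()"; }
python3 -m creep '-0.0003 0 -0.001 -0.004 0.0003 -0.0155 -0.9;-0.0006 0 -0.002 -0.0075 0.0005 -0.031 -0.9;-0.0009 0 -0.003 -0.011 0.0008 -0.0458 -0.9' 60 >/dev/null; M
python3 -m creep '-0.0004 0 -0.0015 -0.0055 0.0002 -0.0232 -0.9;-0.0008 0 -0.003 -0.011 0.0004 -0.0464 -0.9' >/dev/null; M
python3 -m creep '-0.0003 0 -0.001 -0.0036 0.0002 -0.0155 -0.9;-0.0005 0 -0.002 -0.0073 0.0003 -0.031 -0.9' >/dev/null; M
```

```text
t 10.55 a -0.234 w 1.148 rho 40.49 off tang 0.31 along -1.0 F [8.6 3.3 0.1] Mtool [-1.004  2.321 -0.153] width 7.6 q [-0.74  0.74  1.15  1.72 -0.6   1.38 -0.61]
t 10.75 a -0.234 w 1.299 rho 40.11 off tang 0.39 along -1.12 F [9.6 3.  0.8] Mtool [-0.866  2.564 -0.14 ] width 8.0 q [-0.75  0.76  1.17  1.72 -0.62  1.39 -0.75]
t 10.95 a -0.233 w 1.399 rho 39.89 off tang 0.47 along -1.28 F [ 8.4  2.1 -1.1] Mtool [-0.685  2.607 -0.228] width 8.0 q [-0.76  0.77  1.18  1.72 -0.63  1.39 -0.84]
```

```bash
M(){ python3 -c "
from h import *
where()"; }
python3 -m creep '-0.0003 0 -0.001 -0.0036 0.0001 -0.0155 -0.9' >/dev/null; M
python3 -m creep '-0.0003 0 -0.001 -0.0036 0.0001 -0.0155 -0.9' >/dev/null; M
```

```text
t 11.05 a -0.233 w 1.449 rho 39.77 off tang 0.49 along -1.32 F [11.3  2.  -1.8] Mtool [-0.682  2.704 -0.207] width 7.7 q [-0.76  0.77  1.19  1.72 -0.64  1.39 -0.88]
t 11.15 a -0.232 w 1.499 rho 39.69 off tang 0.54 along -1.4 F [ 9.6  2.3 -4.1] Mtool [-0.556  2.723 -0.204] width 7.7 q [-0.76  0.77  1.19  1.72 -0.64  1.4  -0.93]
```

```bash
M(){ python3 -c "
from h import *
where()"; }
python3 -m creep '-0.0003 0 -0.001 -0.0036 0.0001 -0.0155 -0.9' >/dev/null; M
python3 -m creep '-0.0003 0 -0.001 -0.0036 0.0001 -0.0155 -0.9' >/dev/null; M
```

```text
t 11.25 a -0.232 w 1.549 rho 39.63 off tang 0.59 along -1.45 F [10.9  1.4 -3.2] Mtool [-0.419  2.74  -0.207] width 7.8 q [-0.76  0.78  1.2   1.72 -0.64  1.4  -0.97]
t 11.35 a -0.232 w 1.599 rho 39.54 off tang 0.61 along -1.57 F [ 9.9  1.4 -5. ] Mtool [-0.374  2.719 -0.217] width 8.0 q [-0.76  0.78  1.2   1.72 -0.65  1.4  -1.02]
```

```bash
M(){ python3 -c "
from h import *
where()"; }
python3 -m creep '-0.0003 0 -0.001 -0.0036 0.0001 -0.0155 -0.9' >/dev/null; M
python3 -m creep '-0.0003 0 -0.001 -0.0036 0.0001 -0.0155 -0.9' >/dev/null; M
```

```text
t 11.45 a -0.231 w 1.649 rho 39.46 off tang 0.65 along -1.63 F [10.   1.3 -5.8] Mtool [-0.296  2.754 -0.207] width 7.8 q [-0.76  0.78  1.21  1.72 -0.65  1.4  -1.07]
t 11.55 a -0.231 w 1.699 rho 39.41 off tang 0.69 along -1.71 F [ 9.8  1.9 -6.2] Mtool [-0.265  2.744 -0.221] width 8.0 q [-0.77  0.79  1.21  1.72 -0.65  1.4  -1.12]
```

```bash
M(){ python3 -c "
from h import *
where()"; }
python3 -m creep '-0.0003 0 -0.001 -0.0036 0.0001 -0.0155 -0.9' >/dev/null; M
python3 -m creep '-0.0003 0 -0.001 -0.0036 0.0001 -0.0155 -0.9' >/dev/null; M
```

```text
t 11.65 a -0.23 w 1.749 rho 39.31 off tang 0.73 along -1.77 F [ 9.6  1.  -7.8] Mtool [-0.179  2.666 -0.233] width 7.7 q [-0.77  0.79  1.21  1.72 -0.66  1.4  -1.16]
t 11.75 a -0.23 w 1.799 rho 39.26 off tang 0.74 along -1.87 F [10.9  1.4 -8.3] Mtool [-0.096  2.645 -0.305] width 7.9 q [-0.77  0.79  1.21  1.72 -0.66  1.4  -1.21]
```

```bash
python3 -m creep '0 0 0 0 0 0 0.1;0 0 0 0 0 0 0.1;0 0 0 0 0 0 0.1;0 0 0 0 0 0 0.1;0 0 0.2 0 0 0 0.1;-0.05 0 0.5 0 0 0 0.1;-0.05 0 0.5 0 0 0 0.1;-0.05 0 0.5 0 0 0 0.1'
python3 - <<'E'
from h import *
where(); s=read_state(); c=read_camera("wrist"); cv2.imwrite("pics/w7.png",c["frame"]); np.save("pics/w7.npy",c,allow_pickle=True);np.save("pics/w7s.npy",s,allow_pickle=True); wing(s,c)
E
```

```text
time_s: 12.55
ee_pos: [531.0, -39.6, 262.9]
orientation: [[0.939, -0.255, -0.23], [-0.258, -0.966, 0.015], [-0.226, 0.045, -0.973]]
force: [0.5, 0.7, -0.2]
width: 47.3
t 12.55 a -0.232 w 1.796 rho 110.06 off tang -25.29 along -1.6 F [ 0.3 -0.8  0.1] Mtool [ 0.047  0.237 -0.065] width 47.3 q [-0.79  0.65  1.22  1.67 -0.53  1.49 -1.29]
wing n 685 C mean [12.  -2.8 60.1] top ctr 12.6 -1.6 64.8 size 8.3 27.7 lean(top) -0.192 w -1.372
```

View pics/w7.png

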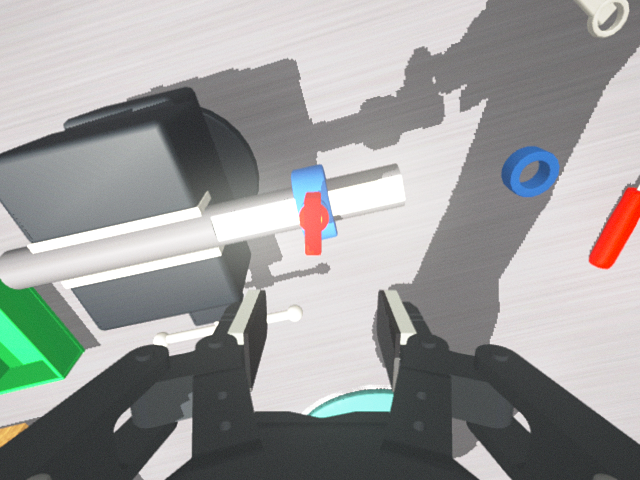

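```bash
cat >> h.py <<'E'
def topfit(s,c):
    m=cv2.erode(masks(c)["red"].astype(np.uint8),np.ones((3,3)))>0
    P=pts(c,m,s); P=P[np.linalg.norm(P-O,axis=1)<85]; r=P-O; C=np.stack([r@EX,r@d,r[:,2]],1)
    T=C
    for th in (5,3,2,1.5,1.5,1.5):
        mu=T.mean(0); n=np.linalg.svd(T-mu,full_matrices=False)[2][2]; n*=np.sign(n[2]); T=C[abs((C-mu)@n)<th]
    print("top n",len(T),"mu",mu.round(1),"normal",n.round(3),"lean",np.arctan2(-n[0],n[2]).round(3),"lean by pos",np.arctan2(-mu[0],mu[2]).round(3),"R top",(mu@n).round(2),np.hypot(mu[0],mu[2]).round(2))
E
python3 - <<'E'
from h import *
c=np.load("pics/w7.npy",allow_pickle=True).item(); s=np.load("pics/w7s.npy",allow_pickle=True).item(); topfit(s,c)
for w in (1.77,): row(-.235,w,90); row(-.235,w,39.5)
E
```

```text
top n 124 mu [ 6.9 -1.5 63.5] normal [-0.266 -0.925  0.27 ] lean 0.777 lean by pos -0.108 R top 16.74 63.86
a=-0.235 w=1.77 rho=90: [ 0.1367  0.0045 -0.1633] [0.0001 0.0003 0.0087]
a=-0.235 w=1.77 rho=39.5: [ 0.0584  0.0074 -0.4908] [0.0001 0.0003 0.0087]
```

```bash
python3 - <<'E'
from h import *
c=np.load("pics/w7.npy",allow_pickle=True).item(); s=np.load("pics/w7s.npy",allow_pickle=True).item()
P=pts(c,masks(c)["red"],s); P=P[np.linalg.norm(P-O,axis=1)<85]; r=P-O; C=np.stack([r@EX,r@d,r[:,2]],1)
X=[];Z=[]
for lo in range(-12,34,2):
    k=(C[:,0]>=lo)&(C[:,0]<lo+2)
    if k.sum()>3: z=np.percentile(C[k,2],85); X.append(lo+1);Z.append(z); print(lo+1,k.sum(),z.round(1),C[k,2].min().round(1),C[k,1].mean().round(1))
E
```

```text
-1 20 66.5 65.4 0.1
1 51 66.7 64.4 1.1
3 61 66.5 43.3 -0.6
5 70 66.0 43.3 -1.6
7 80 65.4 42.1 -1.8
9 63 65.0 41.6 -3.2
11 66 64.7 41.3 -3.2
13 40 64.4 41.0 -4.2
15 38 63.7 40.3 -3.0
17 21 63.5 41.9 -3.7
19 17 62.8 61.4 -4.6
21 16 62.6 60.5 -5.3
23 25 62.1 60.1 -5.8
25 34 61.4 46.2 -5.7
27 48 61.2 48.0 -5.4
29 35 60.9 53.4 -4.8
```

The wing at (313,222) lies across the shaft, turned about 1.77 at lean about -0.22, so the collar is square on the flat. I'll regrip and tighten.

```bash
python3 -m creep '0.1367 0.0045 -0.1 0 0 0.0087 0.1;0.1367 0.0045 -0.1633 0 0 0.0087 0.1;0.1367 0.0045 -0.1633 0 0 0.0087 0.1;0.1 0.006 -0.33 0 0 0.0087 0.1;0.0584 0.0074 -0.4908 0 0 0.0087 0.1;0.0584 0.0074 -0.4908 0 0 0.0087 0.1;0.0584 0.0074 -0.4908 0 0 0.0087 0.1'
python3 -c "
from h import *
where()"
python3 -m creep '0 0 0 0 0 0 -0.4;0 0 0 0 0 0 -0.9;0 0 0 0 0 0 -0.9;0 0 0 0 0 0 -0.9' 60
python3 -c "
from h import *
where();row(-.235,1.8,39.5)"
```

```text
time_s: 13.3
ee_pos: [539.5, -38.8, 189.4]
orientation: [[0.945, -0.229, -0.232], [-0.234, -0.972, 0.007], [-0.227, 0.047, -0.973]]
force: [-0.1, 0.6, 1.0]
width: 47.0
t 13.3 a -0.234 w 1.771 rho 40.43 off tang -0.16 along -0.41 F [-0.5 -0.5 -0.9] Mtool [ 0.046  0.251 -0.029] width 47.0 q [-0.74  0.74  1.14  1.72 -0.6   1.37 -1.24]
time_s: 13.7
ee_pos: [539.9, -39.7, 189.6]
orientation: [[0.946, -0.229, -0.231], [-0.234, -0.972, 0.006], [-0.226, 0.048, -0.973]]
force: [0.7, -5.1, 5.6]
width: 7.9
t 13.7 a -0.233 w 1.771 rho 40.79 off tang 0.28 along -1.31 F [ 0.6  5.1 -5.7] Mtool [-1.154e+00  1.860e-01 -1.000e-03] width 7.9 q [-0.74  0.74  1.14  1.72 -0.6   1.37 -1.24]
a=-0.235 w=1.8 rho=39.5: [-0.0029  0.0089 -0.0081] [-0.0014  0.0007 -0.009 ]
```

```bash
M(){ python3 -c "
from h import *
where()" | cut -c1-150; }
for i in 1 2 3; do python3 -m creep '-0.0003 0 -0.001 -0.0036 0.0001 -0.0155 -0.9' >/dev/null; M; done
```

```text
t 13.8 a -0.233 w 1.821 rho 40.74 off tang 0.32 along -1.29 F [ 1.3  6.2 -6.7] Mtool [-1.233  0.154 -0.262] width 7.9 q [-0.75  0.74  1.15  1.72 -0.6 
t 13.9 a -0.232 w 1.873 rho 40.64 off tang 0.35 along -1.32 F [ 0.1  5.8 -8.7] Mtool [-1.1    0.172 -0.274] width 7.7 q [-0.75  0.75  1.16  1.72 -0.61
t 14.0 a -0.232 w 1.923 rho 40.57 off tang 0.37 along -1.35 F [ 0.1  5.6 -8.9] Mtool [-1.174  0.155 -0.293] width 8.0 q [-0.75  0.76  1.17  1.72 -0.62
```

```bash
M(){ python3 -c "
from h import *
where()" | cut -c1-150; }
for i in 1 2; do python3 -m creep '-0.0003 0 -0.001 -0.0036 0.0001 -0.0155 -0.9' >/dev/null; M; done
```

```text
t 14.1 a -0.232 w 1.973 rho 40.5 off tang 0.41 along -1.36 F [ -0.2   5.2 -11.1] Mtool [-1.102  0.157 -0.304] width 7.7 q [-0.76  0.76  1.18  1.72 -0.
t 14.2 a -0.232 w 2.023 rho 40.44 off tang 0.43 along -1.38 F [  0.7   5.9 -12.5] Mtool [-1.16   0.146 -0.263] width 7.8 q [-0.76  0.76  1.18  1.72 -0
```

```bash
M(){ python3 -c "
from h import *
where()" | cut -c1-150; }
for i in 1 2; do python3 -m creep '-0.001 0 -0.004 -0.0036 0.0001 -0.0155 -0.9' >/dev/null; M; done
```

```text
t 14.3 a -0.231 w 2.073 rho 40.24 off tang 0.58 along -1.45 F [ -1.3   6.2 -21.1] Mtool [-1.283 -0.422 -0.29 ] width 7.8 q [-0.76  0.77  1.19  1.72 -0
t 14.4 a -0.23 w 2.123 rho 40.1 off tang 0.7 along -1.54 F [ -4.    5.9 -28.6] Mtool [-1.312 -0.752 -0.256] width 7.8 q [-0.76  0.77  1.19  1.72 -0.64
```

```bash
python3 -m creep '0.001 0 0.006 0 0 0 -0.9;0.001 0 0.006 0 0 0 -0.9' >/dev/null
python3 - <<'E'
from h import *
where(); s=read_state(); c=read_camera("wrist"); np.save("pics/w8.npy",c,allow_pickle=True);np.save("pics/w8s.npy",s,allow_pickle=True); wing(s,c)
P=pts(c,masks(c)["red"],s); P=P[np.linalg.norm(P-O,axis=1)<85]; r=P-O
p,R=goal(-.23,2.1,0); y=R[:,0];x=R[:,1];z=-R[:,2]
C=np.stack([r@y,r@x,r@z],1)
for lo in range(-18,18,3):
    k=(C[:,0]>=lo)&(C[:,0]<lo+3)
    if k.sum()>3:
        t=k&(C[:,2]>np.percentile(C[k,2],90)-2.5); print(lo+1.5,k.sum(),"top",np.median(C[t,2]).round(2),"x range",C[t,1].min().round(1),C[t,1].max().round(1))
f=c["frame"]; m=masks(c)["red"].astype(np.uint8); v,u=np.nonzero(m); print(u.min(),u.max(),v.min(),v.max())
cv2.imwrite("pics/w8.png",cv2.resize(f[230:430,200:460],None,fx=3,fy=3))
E
```

```text
t 14.6 a -0.231 w 2.121 rho 40.32 off tang 0.48 along -1.43 F [  0.1   6.9 -13. ] Mtool [-1.106  0.23  -0.152] width 7.9 q [-0.76  0.77  1.19  1.72 -0.64  1.39 -1.55]
wing n 2004 C mean [17.8 -3.8 60.3] top ctr 14.0 -1.5 63.4 size 8.3 31.0 lean(top) -0.218 w -1.008
-13.5 111 top 64.5 x range -2.6 4.7
-10.5 128 top 64.57 x range -2.5 4.7
-7.5 142 top 64.54 x range -2.5 4.7
-4.5 143 top 64.47 x range -2.8 4.8
-1.5 152 top 64.55 x range -2.7 4.8
1.5 156 top 64.54 x range -2.6 4.9
4.5 149 top 64.63 x range -2.5 5.0
7.5 166 top 64.68 x range -2.4 5.1
10.5 160 top 64.71 x range -2.3 5.7
13.5 182 top 64.61 x range -2.3 6.1
16.5 513 top 63.98 x range -2.2 6.2
312 335 277 372
```

View pics/w8.png

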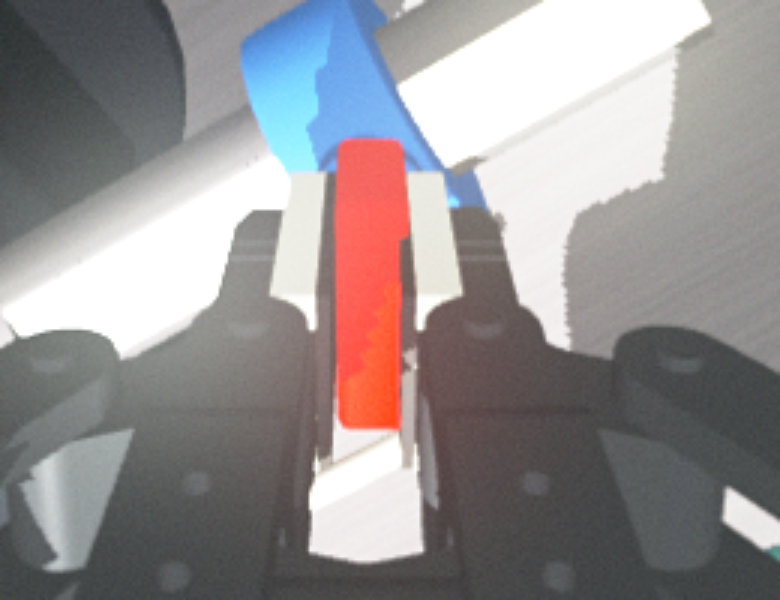

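The wing is held square in the jaws at a turn of 2.13, with its top at about 64.5 mm, so its centre is at about 53.2 mm. I'll stop pressing inward and keep turning.

```bash
M(){ python3 -c "
from h import *
where()" | cut -c1-150; }
python3 -m creep '0.001 0 0.005 0 0 0 -0.9;0.001 0 0.005 0 0 0 -0.9' >/dev/null; M
for i in 1 2; do python3 -m creep '0 0 0 -0.0036 0.0001 -0.0155 -0.9' >/dev/null; M; done
```

```text
t 14.85 a -0.232 w 2.121 rho 40.45 off tang 0.32 along -1.34 F [ 3.9  4.9 -4.5] Mtool [-0.944  0.948 -0.193] width 8.0 q [-0.76  0.77  1.19  1.72 -0.6
t 14.95 a -0.232 w 2.171 rho 40.41 off tang 0.29 along -1.38 F [ 3.4  5.1 -3.4] Mtool [-0.951  1.147 -0.294] width 7.9 q [-0.76  0.77  1.2   1.72 -0.6
t 15.05 a -0.231 w 2.223 rho 40.4 off tang 0.32 along -1.39 F [ 4.8  5.  -2.6] Mtool [-0.869  1.233 -0.345] width 8.1 q [-0.77  0.78  1.2   1.72 -0.64
```

```bash
M(){ python3 -c "
from h import *
where()" | cut -c1-150; }
for i in 1 2; do python3 -m creep '0 0 0 -0.0036 0.0001 -0.0155 -0.9' >/dev/null; M; done
```

```text
t 15.15 a -0.231 w 2.273 rho 40.34 off tang 0.3 along -1.39 F [ 6.2  5.4 -2.2] Mtool [-0.769  1.275 -0.319] width 8.1 q [-0.77  0.78  1.21  1.72 -0.65
t 15.25 a -0.231 w 2.323 rho 40.31 off tang 0.29 along -1.38 F [ 5.3  4.  -1. ] Mtool [-0.756  1.376 -0.359] width 7.8 q [-0.77  0.78  1.21  1.72 -0.6
```

```bash
M(){ python3 -c "
from h import *
where()" | cut -c1-150; }
for i in 1; do python3 -m creep '0 0 0 -0.0036 0.0001 -0.0155 -0.9' >/dev/null; M; done
python3 -m creep '0 0 0 -0.0022 0.0001 -0.0093 -0.9' >/dev/null; M
```

```text
t 15.35 a -0.231 w 2.373 rho 40.24 off tang 0.29 along -1.39 F [ 5.3  3.5 -1.7] Mtool [-0.698  1.443 -0.377] width 7.9 q [-0.77  0.79  1.21  1.72 -0.6
t 15.45 a -0.231 w 2.403 rho 40.25 off tang 0.29 along -1.41 F [ 6.1  3.3 -1.4] Mtool [-0.615  1.492 -0.398] width 7.9 q [-0.77  0.79  1.21  1.72 -0.6
```

The torque is firm at about 0.37 to 0.40 N m. I'll release and back off.

```bash
python3 -m creep '0 0 0 0 0 0 0.1;0 0 0 0 0 0 0.1;0 0 0 0 0 0 0.1;0 0 0 0 0 0 0.1;-0.03 0 0.2 0 0 0 0.1;-0.09 0 0.5 0 0 0 0.1;-0.09 0 0.5 0 0 0 0.1;-0.15 0 0.8 0 0 0 0.1;-0.15 0 0.8 0 0 0 0.1;-0.15 0 0.8 0 0 0 0.1;-0.15 0 0.8 0 0 0 0.1;-0.15 0 0.8 0 0 0 0.1'
python3 - <<'E'
from h import *
where(); s=read_state(); c=read_camera("wrist"); cv2.imwrite("pics/w9.png",c["frame"]); wing(s,c)
P=pts(c,masks(c)["red"],s); P=P[np.linalg.norm(P-O,axis=1)<85]; r=P-O
for a in (-.23,):
    p,R=goal(a,2.4,0); C=np.stack([r@R[:,0],r@R[:,1],-r@R[:,2]],1)
    for lo in range(-18,18,4):
        k=(C[:,0]>=lo)&(C[:,0]<lo+4)
        if k.sum()>3:
            t=k&(C[:,2]>np.percentile(C[k,2],90)-2.5); print(lo+2,k.sum(),"top",np.median(C[t,2]).round(2),"x",C[t,1].min().round(1),C[t,1].max().round(1))
E
```

```text
time_s: 16.65
ee_pos: [516.7, -38.4, 307.6]
orientation: [[0.629, -0.742, -0.231], [-0.761, -0.648, 0.01], [-0.158, 0.17, -0.973]]
force: [-0.5, -0.3, 0.8]
width: 46.9
t 16.65 a -0.234 w 2.4 rho 150.14 off tang -49.74 along -0.88 F [-0.2  0.7 -0.6] Mtool [0.233 0.186 0.01 ] width 46.9 q [-0.83  0.56  1.23  1.65 -0.44  1.53 -1.96]
wing n 834 C mean [13.8 -3.6 59.6] top ctr 14.1 -2.1 63.8 size 8.8 30.0 lean(top) -0.218 w -1.149
-12 57 top 64.5 x 2.6 10.9
-8 100 top 64.63 x 1.5 10.9
-4 101 top 64.76 x -1.0 9.0
0 126 top 64.65 x -2.6 7.3
4 131 top 64.73 x -4.1 5.5
8 145 top 64.58 x -6.7 4.3
12 109 top 64.79 x -7.6 2.0
16 65 top 64.86 x -6.9 0.5
```

View pics/w9.png

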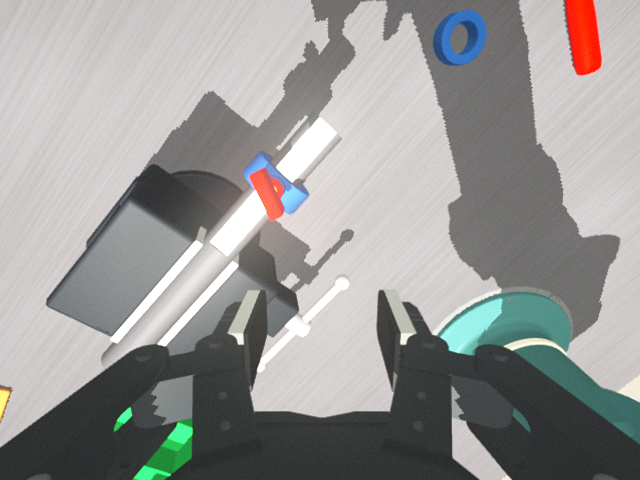

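```bash
python3 -c "
from station import *
print(finish_job())"
```

```text
the job is handed in; nothing more can be done
None
```

I turned the collar until its screw stood over the flat, nipped it lightly, let it square itself, then tightened it firmly, let go and handed in at about 17 s. No verdict was reported.

- **Collar and nip:** The flat is rolled about 0.22 to 0.245 rad away from the robot, and I brought the screw to match. I let go of the nip at a wing turn of about 1.8 rad. The torque read 0.21 to 0.23 N m, then 0.305 N m on the last step, which could mean up to about 50 N but was probably partly noise. The sensor reads about 0.03 N m high here.
- **Tightening:** I stopped at a reading of about 0.40 N m, which I take as 0.37 N m, or roughly 73 N on the nose. I pressed inward too hard for a moment (up to 28 N), noticed it and backed off.
- **Last checks:**
  - The gripper is clear of everything, with wrist force near zero.
  - The wing sprang back from 2.40 to about 1.99 rad, as expected when it settles near 50 N.
  - The lean of about -0.22 matches the flat.
  - The spare collar and screwdriver were never approached. I did not measure where they or the wrench ended up.

**Where the checks disagreed:** the first carry dragged the wing sideways with about 25 N, because the arm was near its joint limits, so I released and regripped. My depth estimate puts the wing centre 53.3 to 53.5 mm from the axis. That meets the 53.6 mm limit, but by less than the measurement uncertainty.

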